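# Sweep the salvaged nuts into the blue bin

### The job

Sweep the three steel nuts across the white sorting deck with the fingertips and over its open edge, so that all three lie in the blue bin. Push them along the deck, never pick one up; leave the brass bushing standing where it is, and do not disturb anything else on the bench.

Things in the scene. Friction and masses are not known exactly. Their poses are not given: they have to be found in the camera images.
- deck_top (a point): centre of the top face of the raised sorting deck, 50 mm above the bench. The deck is fixed, a grey block with a flat white top, 250 mm along its own x by 260 mm along its own y (x turned at most about 10 degrees from straight away from the robot). Along its front and back edges (x = -125 and +125 mm) run aluminium rims 7 mm thick standing 10 mm above the white top; its left and right ends (y = +130 and -130 mm) are open and have no rim. Axes: the deck's x, y, z (up)
- bin_blue: fixed blue open bin at one open end of the deck (left or right, varies); 250 mm along the deck's x, 110 mm along its y, 45 mm tall, walls 4 mm, floor about 4 mm. Its near wall stands 1 mm from the deck's end with its rim 5 mm below the white top, so a part pushed over the deck's edge drops in. Origin: centre of its underside, 186 mm from the deck's centre along the deck's y; axes parallel to the deck's
- bin_red: fixed red open bin, the same size, at the other open end of the deck; no nut belongs in it. Origin: centre of its underside; axes parallel to the deck's
- nut0: one of the three loose dark steel hexagon nuts lying flat on the white top; 24 mm across flats, 28 mm across corners, 13 mm tall, 25 to 50 g. Origin: centre of its underside
- nut1: one of the three loose dark steel hexagon nuts lying flat on the white top; 24 mm across flats, 28 mm across corners, 13 mm tall, 25 to 50 g. Origin: centre of its underside
- nut2: one of the three loose dark steel hexagon nuts lying flat on the white top; 24 mm across flats, 28 mm across corners, 13 mm tall, 25 to 50 g. Origin: centre of its underside
- bushing: loose brass flanged bushing standing on the white top among the nuts: flange 34 mm across, body 25 mm across, 34 mm tall, 130 g. The three nuts and the bushing start about 55 mm apart along the deck's x (at least 43 mm), one in each of four side-by-side lanes, in any order. Origin: centre of its underside
- motor: loose orange joint motor on a steel flange, about 90 x 115 x 107 mm tall, on the bench to the left; leave alone. Origin: centre of its underside
- screwdriver: loose screwdriver with green handle, lying on the bench beyond the deck; leave alone
- jar: loose jar with white cap, 64 mm across, 85 mm tall, on the bench to the right; leave alone. Origin: centre of its underside
- mug: loose blue mug, 80 mm across, 90 mm tall, on the bench to the left; leave alone. Origin: centre of its underside
- meter: loose yellow multimeter lying flat, 140 x 75 x 42 mm, on the bench to the right; leave alone. Origin: centre of its underside
- wrench: loose steel wrench lying on the bench to the left; leave alone

How it is judged:
By the outcome, as a careful person would: the job done as asked, in the order asked, and still so for the second after the job is handed in, with the robot touching nothing.
It also fails if it takes over 58 s, if anything falls off the work surface, if the arm or the gripper's body presses on something with over 40 N, if the wrist force passes 120 N, or if a joint passes its speed limit or range.

### The arm

A 6-joint arm with a two-finger parallel gripper is mounted at the origin on the work surface. World frame = base frame: x ahead of the robot, y to its left, z up, the work surface at z = 0. Lengths are in m, angles in rad, forces in N, time in s.
With the tool pointing down it reaches from about 0.325 to 0.775 m from the base axis. Payload 9.3 kg.
Tool frame: the origin (TCP) lies at the very end of the fingers, on their centre line; the grasp point (between the pads) lies 19 mm behind it; x points along the fingers, y is the direction in which the jaws open and shut, and the axes are right-handed (so a half turn about x gives the same grasp; the last joint's range is limited). The gripper opens to 85 mm and grips with 20 to 120 N. Pads are 22 mm wide; open, the fingers measure 114 mm over their backs; the gripper's body (76 mm by 85 mm) begins 54 mm behind the grasp point. The pads swing forward as they close: fully open they stand 13 mm farther back than shut.
Start: joints at [1.07, 0.259, 0.021, 1.334, 0, 1.418], TCP at [0.187, 0.517, 0.231] pointing down, gripper open.
Joint ranges: [-3.04, 3.04], [-0.91, 1.82], [-1.04, 1.36], [-1.92, 1.95], [-1.52, 1.45], [-3.14, 3.14]. Speed limits (rad/s): [2.22, 2.22, 2.79, 3.14, 3.14, 3.14].

### API

Orientations are given as a 3x3 rotation matrix whose columns are the frame's x, y, z axes.
In Python, from plant import robot gives the robot as it stands. Calls block until the motion is done:
- robot.movep(position, orientation): joint-space move of the TCP to a pose.
- robot.move_straight(position, rot=None, feed=0.15, contact_N=None): straight line of the TCP; rot=None keeps the orientation; feed is the mean speed in m/s. With contact_N (N) it stops when the force on the tool has changed by that much, and returns True; else False.
- robot.move_j(angles): joint-space move.
- robot.open_gripper() and robot.close(effort=None): open the fingers fully, or close them until they stop; effort is the grip in N (None keeps the last).
- robot.dwell(seconds).
- robot.ik(position, orientation): joint angles nearest the present ones, or None.
- robot.read_state(): the state.
- robot.read_camera(name): name is "side" or "top" or "wrist"; returns the picture (420x560x3 uint8, red, green, blue); there is no depth.
- robot.camera_info(name): a dict with "camera_matrix" (3x3 intrinsics, pixels), "extrinsics" (4x4, takes a point from camera to world coordinates). Camera axes: x right, y down, z forward; pixel columns grow to the right and rows downward; lengths in m; the calibration is good to about 2 mm. A picture is of the moment at which its call begins: read the wrist's pose just before it. camera_info takes no time and is no camera call; for the wrist camera it gives the pose at the moment of the call.
A pose or a line that the arm cannot do raises robot.MotionError and nothing moves.
- robot.finish_job(): hands the job in, once; it reports no verdict.
The state is a dict: "clock": time; "joint_positions": joint angles; "dq": joint speeds; "effort": joint torques, N m; "tcp_pos": TCP position; "tool_rot": TCP orientation; "force": force on the tool from outside, world axes, zero at the start; "torque": the same for the moment, N m; "gripper_width": opening from 0.0 (shut) to 1.0 (fully open).
Only numpy, scipy, OpenCV 4.12 (cv2) and the standard library are available. Lean on these libraries where they do the work, as an engineer would, in place of code of your own. Each camera call takes 0.05 s, during which the arm holds its last target. There are 200 camera calls.

## Working session

There is one attempt and no reset: what is moved stays moved. The work goes in short steps, each a Python script; the robot and the scene stay as the last script left them, time stands still between calls to the robot, and variables do not carry over. Pictures are saved under pics/ and viewed, on a budget of 10 in all, crops included, one or two more only if the job needs it, and the job is handed in when it is done.

```bash
ls; mkdir -p pics; python3 - <<'E'
from plant import robot
import cv2,numpy as np
for n in("top","side"):
    im=robot.read_camera(n);cv2.imwrite(f"pics/{n}0.png",im[:,:,::-1]);c=robot.camera_info(n);print(n,np.round(c["camera_matrix"],1).tolist(),np.round(c["extrinsics"],3).tolist())
s=robot.read_state();print(s["clock"],s["tcp_pos"],np.round(s["tool_rot"],2).tolist())
E
```

```text
pics
top [[451.3, 0.0, 278.6], [0.0, 451.3, 214.5], [0.0, 0.0, 1.0]] [[0.027, -0.997, 0.072, 0.444], [-0.999, -0.029, -0.023, 0.036], [0.026, -0.071, -0.997, 1.166], [0.0, 0.0, 0.0, 1.0]]
side [[524.6, 0.0, 275.6], [0.0, 524.6, 214.9], [0.0, 0.0, 1.0]] [[0.937, -0.196, 0.29, 0.12], [-0.35, -0.511, 0.785, -1.164], [-0.006, -0.837, -0.547, 0.881], [0.0, 0.0, 0.0, 1.0]]
0.1 [0.18733953 0.51685191 0.23071923] [[-0.0, 0.34, 0.94], [-0.0, 0.94, -0.34], [-1.0, -0.0, -0.0]]
```

View pics/top0.png

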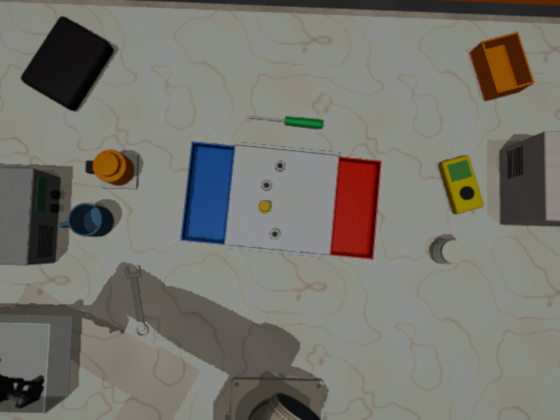

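View pics/side0.png

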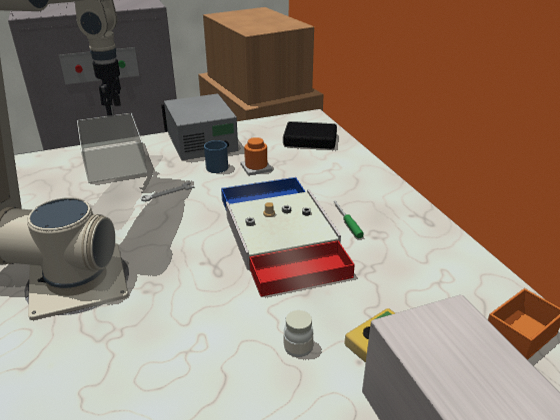

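The pictures show the blue bin at the deck's left end (+y) and the red bin at the right. In the top view the nuts are at about (280,166), (266,185) and (274,234), with the bushing at (265,206). Next I measure them.

```bash
cat > h.py <<'E'
import cv2,numpy as np
from plant import robot
def ray(name,uv,z,E=None):
    c=robot.camera_info(name);K=np.array(c["camera_matrix"]);E=np.array(c["extrinsics"]) if E is None else E
    d=E[:3,:3]@np.linalg.inv(K)@np.array([uv[0],uv[1],1.]);o=E[:3,3]
    return o+d*(z-o[2])/d[2]
def blobs(m,amin):
    cs,_=cv2.findContours(m.astype(np.uint8)*255,cv2.RETR_EXTERNAL,cv2.CHAIN_APPROX_NONE)
    return sorted([c for c in cs if cv2.contourArea(c)>amin],key=cv2.contourArea,reverse=True)
def cen(c):
    m=cv2.moments(c);return np.array([m["m10"],m["m01"]])/m["m00"]
def masks(im):
    h=cv2.cvtColor(im,cv2.COLOR_RGB2HSV).astype(int);H,S,V=h[...,0],h[...,1],h[...,2]
    return dict(blue=(H>100)&(H<130)&(S>130)&(V>50),red=((H<6)|(H>174))&(S>150)&(V>60),brass=(H>14)&(H<32)&(S>110)&(V>60),dark=(V<120)&(S<90))
E
python3 - <<'E'
from h import *
im=robot.read_camera("top");M=masks(im);P={}
for k in("blue","red"):
    c=blobs(M[k],300)[0];box=cv2.boxPoints(cv2.minAreaRect(c))
    w=np.array([ray("top",p,.045)[:2] for p in box]);P[k]=w.mean(0);print(k,np.round(w,4).tolist(),[round(np.linalg.norm(w[i]-w[i-1]),3) for i in(0,1)])
d=P["blue"]-P["red"];print("dist (expect .372)",np.linalg.norm(d));ey=d/np.linalg.norm(d);ex=np.array([ey[1],-ey[0]]);o=(P["blue"]+P["red"])/2;print("centre",o,"yaw deg",np.degrees(np.arctan2(ex[1],ex[0])))
R=np.s_[150:245,232:335]
for k,z in(("dark",.063),("brass",.08)):
    for c in blobs(M[k][R],15):
        uv=cen(c)+[232,150];w=ray("top",uv,z)[:2];print(k,uv.round(1),cv2.contourArea(c),w.round(4),"deck",((w-o)@ex).round(4),((w-o)@ey).round(4))
E
```

```text
blue [[0.4568, 0.2496], [0.7032, 0.233], [0.6946, 0.1252], [0.448, 0.1436]] [np.float64(0.106), np.float64(0.247)]
red [[0.4291, -0.1211], [0.6758, -0.1379], [0.6699, -0.2449], [0.4228, -0.2263]] [np.float64(0.105), np.float64(0.247)]
dist (expect .372) 0.3713225402383358
centre [0.56252297 0.00264161] yaw deg -4.050068931952915
dark [266.5 186. ] 59.5 [0.5934 0.0415] deck 0.0281 0.041
dark [279.7 166.5] 59.0 [0.6429 0.0104] deck 0.0797 0.0135
dark [275.5 232.3] 40.0 [0.48   0.0164] deck -0.0833 0.0079
brass [264.4 206.4] 108.5 [0.5413 0.0453] deck -0.0242 0.041
```

```bash
cat >> h.py <<'E'
yaw=np.radians(-4.05);EX=np.array([np.cos(yaw),np.sin(yaw)]);EY=np.array([-EX[1],EX[0]]);O=np.array([.5625,.0026])
def W(x,y,z): return np.r_[O+x*EX+y*EY,z]
def Rt(s): # tool x down, tool y = s*EX
    x=np.array([0,0,-1.]);y=np.r_[s*EX,0];return np.column_stack([x,y,np.cross(x,y)])
def deck(p): d=np.asarray(p)[:2]-O;return np.array([d@EX,d@EY])
E
python3 - <<'E'
from h import *
for s in(1,-1):
    for p in(W(-.02,-.06,.3),W(-.083,-.03,.055),W(.08,.15,.055)): print(s,np.round(robot.ik(p,Rt(s)),2))
robot.close(40)
s=min((1,-1),key=lambda s:abs(robot.ik(W(0,0,.3),Rt(s))[5]))
robot.movep(W(-.04,-.04,.30),Rt(s))
im=robot.read_camera("wrist");cv2.imwrite("pics/w1.png",im[:,:,::-1])
st=robot.read_state();print(s,st["clock"],st["tcp_pos"],st["gripper_width"]);print(np.round(robot.camera_info("wrist")["extrinsics"],3).tolist())
E
```

```text
1 [-0.26  0.23  0.16  1.5   0.    1.38]
1 [-0.22  0.26 -0.46  0.85  0.    1.42]
1 [0.1  0.55 0.02 1.04 0.   1.74]
-1 [-0.26  0.23  0.16  1.5   0.   -1.76]
-1 [-0.22  0.26 -0.46  0.85  0.   -1.72]
-1 [ 0.1   0.55  0.02  1.04  0.   -1.4 ]
1 3.275 [ 0.51977602 -0.03368746  0.29996958] -0.002056396986555683
[[0.998, -0.065, -0.021, 0.525], [-0.068, -0.953, -0.295, 0.04], [-0.001, 0.296, -0.955, 0.445], [0.0, 0.0, 0.0, 1.0]]
```

View pics/w1.png

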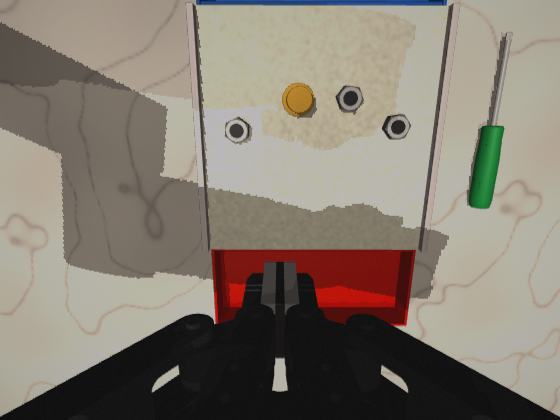

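```bash
python3 - <<'E'
from h import *
for n,uv,z in(("nutA",(237,130.5),.0635),("nutB",(350,98.5),.0635),("nutC",(397.5,126.5),.0635),("bush",(298,98),.084),("rimL top",(205,249),.06),("rimR top",(424,250),.06)):
    print(n,deck(ray("wrist",uv,z)).round(4))
E
```

```text
nutA [-0.0851  0.0084]
nutB [0.0321 0.0407]
nutC [0.0837 0.0129]
bush [-0.0223  0.0408]
rimL top [-0.1277 -0.1282]
rimR top [ 0.1303 -0.1288]
```

```bash
cat >> h.py <<'E'
def snap(n,f,):
    im=robot.read_camera(n);cv2.imwrite(f"pics/{f}.png",im[:,:,::-1])
def start(x,y):
    robot.movep(W(x,y-.036,.115),Rt(1));robot.move_straight(W(x,y-.036,.054),feed=.08)
def push(x,y,feed=.07):
    robot.move_straight(W(x,y,.054),feed=feed)
    s=robot.read_state();print("clk",round(s["clock"],2),deck(s["tcp_pos"]).round(4),s["tcp_pos"][2].round(4),"F",np.round(s["force"],1))
E
python3 - <<'E'
from h import *
robot.movep(W(.0815,-.04,.15),Rt(1))
start(.0815,.0132)
push(.0815,.05)
snap("wrist","w2")
E
```

```text
clk 6.45 [0.0815 0.0496] 0.0539 F [-0.   0.1  0.6]
```

View pics/w2.png

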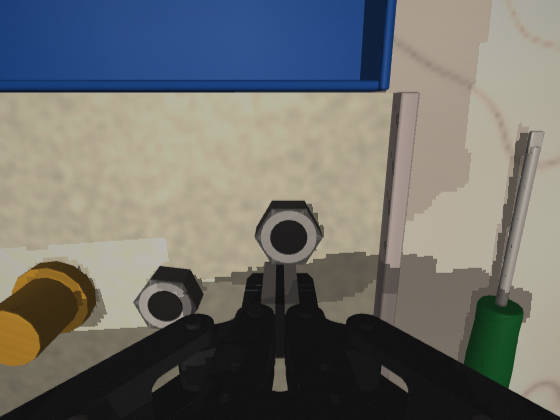

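The nut is ahead of the fingertips at (289,232), about 3.5 mm right of the finger centre line (column 280). I back off, re-centre and finish the push.

```bash
python3 - <<'E'
from h import *
push(.0815,.042,.1);push(.0855,.042,.1);push(.0855,.162)
robot.move_straight(W(.0855,.162,.12),feed=.2)
start(.0330,.0408);push(.0330,.08)
snap("wrist","w3")
E
```

```text
clk 6.75 [0.0816 0.0411] 0.054 F [0.6 0.7 0.2]
clk 7.0 [0.0858 0.0419] 0.054 F [ 0.8  0.3 -0.5]
clk 8.87 [0.0856 0.1616] 0.054 F [ 0.  -1.1 -0.5]
clk 12.18 [0.033  0.0797] 0.0539 F [-0.2  0.5  0.2]
```

View pics/w3.png

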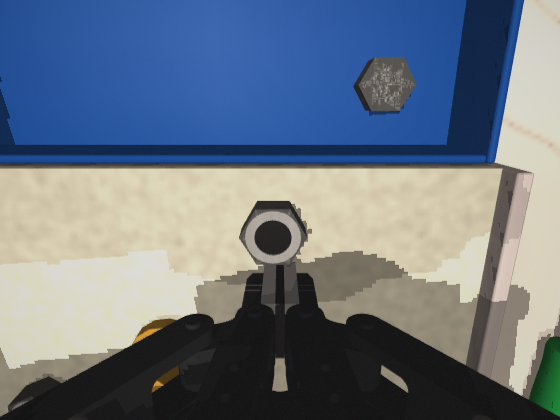

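Nut C lies in the blue bin at (386,85). Nut B sits at (273,236), about 3 mm left of the fingers, so I re-centre and push it over, then start nut A.

```bash
python3 - <<'E'
from h import *
push(.0330,.072,.1);push(.0302,.072,.1);push(.0302,.162)
robot.move_straight(W(.0302,.162,.14),feed=.2)
robot.movep(W(-.03,.06,.16),Rt(1))
start(-.0845,.0082);push(-.0845,.05)
snap("wrist","w4")
E
```

```text
clk 12.48 [0.033  0.0712] 0.054 F [-0.6 -1.1  0.6]
clk 12.73 [0.03  0.072] 0.054 F [-0.  -0.  -0.3]
clk 14.17 [0.0302 0.1616] 0.054 F [ 0.5 -0.6 -0.3]
clk 18.0 [-0.0845  0.0497] 0.054 F [ 0.1 -0.2  1. ]
```

View pics/w4.png

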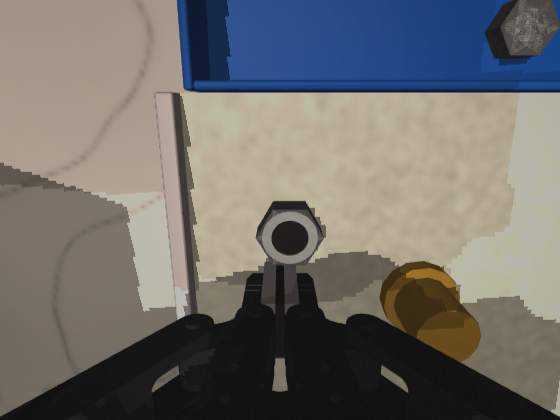

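Nut B is in the bin at (525,28), and the bushing is standing clear at right. Nut A is at (290,235), about 4 mm right of centre, so I correct, push it over and retract.

```bash
python3 - <<'E'
from h import *
push(-.0845,.042,.1);push(-.0805,.042,.1);push(-.0805,.162)
robot.move_straight(W(-.0805,.162,.16),feed=.2)
robot.movep(W(0,-.02,.33),Rt(1));snap("wrist","w5")
print("bush",[ (deck(ray("wrist",cen(c),.084)).round(4),cv2.contourArea(c)) for c in blobs(masks(cv2.imread("pics/w5.png")[:,:,::-1])["brass"],200)])
robot.move_j([1.07,.259,.021,1.334,0,1.418]);snap("top","t5")
im=cv2.imread("pics/t5.png")[:,:,::-1];a=cv2.imread("pics/top0.png")[:,:,::-1]
for i in(a,im):print([(cen(c).round(1),deck(ray("top",cen(c),.08)).round(4)) for c in blobs(masks(i)["brass"][150:245,232:335],15) for c in [c+np.array([232,150])]])
cv2.imwrite("pics/cmp.png",np.vstack([np.hstack([cv2.imread("pics/w5.png")]),])); print(robot.read_state()["clock"])
E
```

```text
clk 18.3 [-0.0845  0.0414] 0.054 F [0.8 0.  0.8]
clk 18.55 [-0.0802  0.042 ] 0.054 F [ 0.1 -0.4  0.9]
clk 20.42 [-0.0805  0.1617] 0.054 F [-0.8 -0.2  0.5]
bush [(array([-0.02  ,  0.0412]), 649.5)]
[(array([264.4, 206.4]), array([-0.0242,  0.041 ]))]
[(array([264.4, 206.4]), array([-0.0242,  0.041 ]))]
24.575
```

View pics/w5.png

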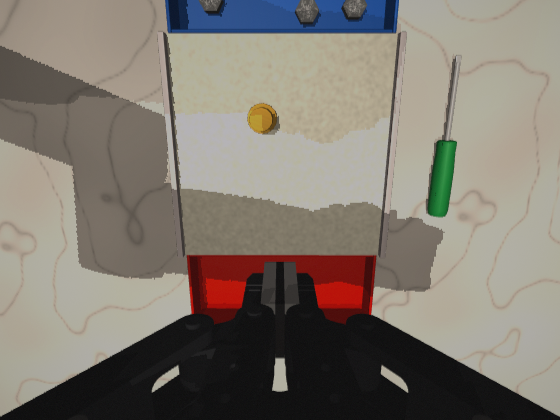

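View pics/t5.png

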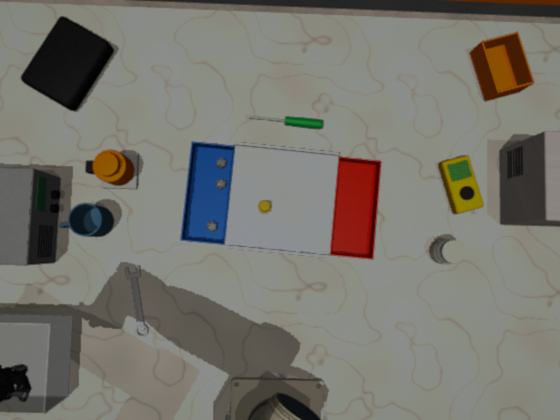

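All three nuts lie in the blue bin at about (221,163), (221,184) and (212,226). The bushing has not moved from (264,206), and everything else looks as it did at the start.

```bash
python3 -c "
from plant import robot
print(robot.finish_job())"
```

```text
the job is handed in; nothing more can be done
None
```

All three nuts are in the blue bin, and I handed the job in at about 24.6 s of the 58 s allowed. I swept each nut along its own lane with the closed fingertips and over the left edge. Partway through each push I stopped and re-centred the fingers by about 3–4 mm from a wrist picture.

- **Nuts:** the last top and wrist pictures both show all three in the blue bin, with the deck clear of nuts and the red bin empty.
- **Bushing:** it stands at exactly the same top-camera pixel as before, (264.4, 206.4).
- **Rest of the bench:** everything else looks unmoved by eye between the first and last top pictures. I did not measure those items one by one.
- **Forces:** the readings I took after each push were about 1 N.
- **Disagreement:** the wrist and top cameras differed by 2–4 mm across the deck, which is why I re-centred mid-push. The arm is back at its start pose, touching nothing.

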